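# Load the spice mill and hold its bayonet lid at half twist

## Task

Tip the four nutmegs from the scoop into the funnel of the spice mill and stand the empty scoop back on the tiles, upright and clear of the mill. Then lower the blue lid so that its two lugs drop through the gaps in the mill's collar, and twist it clockwise against the spring to the orange half-way mark, never as far as the red lock mark where it clicks. Finish while still gripping the lid steady at the orange mark, and leave the sugar shaker, the wooden stamp and the spoon rest alone.

Things in the scene. Friction and masses are not known exactly. Their poses are not given: they have to be found in the camera images.
- mill: Fixed spice mill; origin on its vertical axis at tile level, z up. White motor base 124 mm across, 50 mm high; on it a narrow steel chamber, 48 mm inner diameter, widening from 84 to 122 mm height into a funnel; on top a steel collar 128 mm across, its top 146 mm above the tiles, its open mouth 93 mm across.
- mill_seat (a point): On the mill's axis, 130 mm above the tiles, level with the shelf ring inside the collar on which the lid's lugs stand; axes as the mill. A 5 mm ledge, its underside 11 mm above the shelf, overhangs the shelf except at two gaps, each 20 mm wide, at the mill's +x and -x sides, marked white. A stop under the ledge blocks counter-clockwise twist.
- mill_half (a point): One of the two orange half-way marks on the collar's top, 59 mm from the mill's axis, 0.60 rad clockwise (seen from above) from the white mark at the mill's +x gap; the other lies opposite. The red lock marks lie 1.10 rad clockwise from the white ones.
- drive (a joint): Sprung ring in the collar, pushed by the lid's lugs on clockwise twist. 0 at rest (lugs meet it after about 0.10 rad of twist), 0.50 rad with the lid's white line at the orange marks, 1.00 at the red marks (lock click; it counts from 0.90), stop at 1.15. It springs back to about 0.05 if the lid is let go: 0.02 N m at 0, 0.12 at 0.5, 0.22 at 1.0.
- lid_mid (a point): Blue bayonet lid, loose, standing on its underside; this point is its centre, 25 mm above the underside; seated, 25 mm above mill_seat. z up. Bar handle along the lid's x: 62 mm long, 16 mm wide (y), from 10 to 50 mm above the underside, white line along its top. The lid is the same turned by half a turn. 60 to 130 g.
- lid: The same lid; origin at the centre of its underside. Disc 84 mm across and 10 mm thick; two lugs, 12 mm wide and 8 mm high, level with the underside, stick out along the lid's +x and -x, 104 mm over both tips.
- scoop_grip (a point): Middle of the scoop's wooden handle, 40 mm above the scoop's underside. The handle is a level bar along the scoop's x, 14 mm wide (y), 18 mm high, 100 mm long. z up when standing; the scoop's nose is towards its -x. It pours over its lip when the nose is dipped by more than about 30 degrees; 55 degrees empties it. 90 to 165 g empty.
- scoop: The same scoop; origin at the centre of the underside of its flat floor (56 mm long, 63 mm wide, 3 mm thick), 80 mm from scoop_grip towards -x and 40 mm below it. Back wall 49 mm high at the handle, sides 34 to 39 mm high; at the front a ramp rises at 30 degrees to the lip.
- scoop_lip (a point): Middle of the scoop's pouring lip: 148 mm from scoop_grip towards the scoop's -x and 14 mm lower; 26 mm above its underside. Axes as scoop_grip.
- nutmeg0: A whole nutmeg, loose in the scoop: brown, rounded, 21 mm thick and 27 mm long, 10 g; origin at its centre.
- nutmeg1: A whole nutmeg, loose in the scoop: brown, rounded, 21 mm thick and 27 mm long, 10 g; origin at its centre.
- nutmeg2: A whole nutmeg, loose in the scoop: brown, rounded, 21 mm thick and 27 mm long, 10 g; origin at its centre.
- nutmeg3: A whole nutmeg, loose in the scoop: brown, rounded, 21 mm thick and 27 mm long, 10 g; origin at its centre.
- shaker: Bystander: steel sugar shaker with black press button, 66 mm across and 130 mm high, standing loose; origin at the centre of its underside.
- stamp: Bystander: wooden kahk stamp, 60 mm across and 72 mm high, loose; origin at the centre of its underside.
- spoon_rest: Bystander: brown ceramic spoon rest, a shallow dish 96 mm across and 16 mm high, loose; origin at the centre of its underside.

How it is judged:
On the way, in this order (a step that is already met when the one before it is completed fails the run):
1. all four nutmegs are in the mill, below the collar's shelf (horizontal distance between each of nutmeg0, nutmeg1, nutmeg2, nutmeg3 and mill_seat below 0.045 m and z of each of nutmeg0, nutmeg1, nutmeg2, nutmeg3 in the frame of mill_seat below 0 m), for 0.2 s.
2. with the scoop standing on the tiles, the lid's lugs are down through the gaps, on the shelf, not yet twisted (horizontal distance between lid_mid and mill_seat below 0.007 m and z of lid_mid in the frame of mill_seat below 0.031 m and angle between lid_mid's own z axis and vertical below 0.1 rad and angle between the x axis of lid_mid and the x axis of mill_seat, either way round below 0.25 rad and value of joint drive below 0.2 rad and height (world z) of scoop_grip below 0.05 m and angle between scoop_grip's own z axis and vertical below 0.15 rad), for 0.1 s.
At the end, for the whole second after the job is handed in: Fingers still grip the lid, which sits level within 7 mm of the collar's axis and 6 mm of fully down, drive still at 0.36 to 0.64 rad; all nutmegs are in the mill below the shelf; the scoop stands upright at rest on the tiles, its lip over 60 mm from the mill's axis (all of step 1 and horizontal distance between lid_mid and mill_seat below 0.007 m and z of lid_mid in the frame of mill_seat below 0.031 m and angle between lid_mid's own z axis and vertical below 0.1 rad and value of joint drive between 0.36 and 0.64 rad and angular speed of lid below 0.15 rad/s and contact force between the fingers and lid above 1 N and height (world z) of scoop_grip below 0.05 m and angle between scoop_grip's own z axis and vertical below 0.15 rad and linear speed of scoop below 0.02 m/s and contact force between scoop and lid below 0.1 N and horizontal distance between scoop_lip and mill_seat above 0.06 m); the arm keeps its last pose, push and grip.
It fails at once if the lid is twisted on to the lock click (drive beyond 0.90 rad) (value of joint drive above 0.9 rad).
It fails at once if the sugar shaker is shifted by more than 25 mm or tipped (distance of shaker from where it was at the start of the episode above 0.025 m or angle between shaker's own z axis and vertical above 0.3 rad).
It fails at once if the kahk stamp is shifted by more than 25 mm or tipped (distance of stamp from where it was at the start of the episode above 0.025 m or angle between stamp's own z axis and vertical above 0.3 rad).
It fails at once if the spoon rest is shifted by more than 25 mm or tipped (distance of spoon_rest from where it was at the start of the episode above 0.025 m or angle between spoon_rest's own z axis and vertical above 0.3 rad).
It also fails if it takes over 72 s, if anything falls off the work surface, if the arm or the gripper's body presses on something with over 40 N, if the wrist force passes 120 N, or if a joint passes its speed limit or range.

## Robot

A 6-joint arm with a two-finger parallel gripper is mounted at the origin on the work surface. World frame = base frame: x ahead of the robot, y to its left, z up, the work surface at z = 0. Lengths are in m, angles in rad, forces in N, time in s.
With the tool pointing down it reaches from about 0.4 to 0.825 m from the base axis. Payload 7 kg.
Tool frame: the origin (TCP) lies at the centre of the arm's flange, where the gripper is bolted on; the fingertips stand 178 mm ahead of it and the grasp point (between the pads) lies 159 mm ahead of it (arm.tip_reach is the distance from the TCP to the fingertips, in m); z points along the fingers, y is the direction in which the jaws open and shut (so a half turn about z gives the same grasp; the last joint's range is limited). The gripper opens to 88 mm and grips with 3 to 60 N. Pads are 19 mm wide; open, the fingers measure 130 mm over their backs; the gripper's body (78 mm by 193 mm) begins 47 mm behind the grasp point.
Start: joints at [1.453, 0.359, 0.012, 0, -1.224, -0.288], TCP at [0.266, 0.62, 0.405] pointing down, gripper open.
Joint ranges: [-3.07, 3.07], [-1.43, 2.12], [-1.02, 1.25], [-3.03, 1.67], [-3.05, -0], [-3.03, 3.03]. Speed limits (rad/s): [2.39, 2.39, 3.01, 3.14, 3.14, 3.14].

## Interface

Orientations are given as [roll, pitch, yaw] about the fixed x, y, z axes, in that order (R = Rz(yaw) Ry(pitch) Rx(roll)).
In Python, from station import arm gives the robot as it stands.
- The arm moves only by the shell command python3 -m inch 'ROWS' [OPENING] [FORCE]. ROWS is JSON, a list that holds one entry, the list of rows, each a list of 6 numbers: the shift along the world's x, y, z in units of 200 mm (1.0 is 200 mm), then the turn, a rotation vector about the world's x, y, z in units of 180 degrees (1.0 is 180 degrees). A call has 1 to 8 rows; each row is the pose to reach, as a shift and turn from the pose commanded when the call began, turning the shorter way round; what a row does not reach only later rows make up. A row lasts 1/8 s, in which the tool goes at most 62.5 mm and 10.7 degrees, less where a joint would pass 70% of its speed; a pose out of reach is approached as far as the arm can. A call with a number of a shift or a turn outside -1 to 1 is refused whole. A call with a gripper value outside its range is refused whole. OPENING is the finger opening in mm, from 0 to 87.6, set as the call begins (- or left out, the last holds). The fingers move at their own pace and stop on an object; FORCE is the grip in N (left out, the last holds). Time passes only in rows, so rows that repeat a pose let the fingers close. It gives the time, the measured TCP pose, the force and the opening at its end, in the units of the state.
- arm.get_state(): the state, without advancing time (a new reading comes with each control period).
- arm.grab_frame(name): name is "side" or "top"; returns the picture (384x512x3 uint8, blue, green, red); there is no depth.
- arm.camera_params(name): a dict with "vertical_fov" (degrees; the focal length in pixels is half the picture's height over the tangent of half this angle, whatever the lens; pixels are square), "cx", "cy" (the principal point, pixels), "pose" (4x4, takes a point from camera to world coordinates). Camera axes: x right, y down, z forward; pixel columns grow to the right and rows downward; lengths in m; the calibration is good to about 2 mm. A picture is of the moment at which its call begins. camera_params takes no time and is no camera call.
- arm.job_done(): hands the job in, once; it reports no verdict.
Trained networks look in the newest picture that a camera, given by its name, has taken for a name from the list of things; names that differ only in an ending like _2 or _b are one class to them, and where a whole thing is asked for, a point or a joint stands for the part that bears it (a point fixed in the world has none). Each returns a list of dicts, best first, with "score" (0 to 1); they miss things now and then, are a little off and sometimes report something else, mostly with a low value. They report only what shows in the picture. A call takes as long as a camera call.
- arm.search_frame(target, camera): "box" ([left, top, right, bottom] in pixels, round what is visible of it).
- arm.regions_of(target, camera): "region" (384x512 bool, what is visible of it) and "box" ([left, top, right, bottom] in pixels, round what is visible of it).
The state is a dict: "t": time; "q": joint angles; "qd": joint speeds; "joint_efforts": joint torques, N m; "eef_pos": TCP position; "ee_rot": TCP orientation; "force": force on the tool from outside, world axes, zero at the start; "moment": the same for the moment, N m; "width": finger opening in m.
Only numpy, scipy, OpenCV 4.12 (cv2) and the standard library are available. Lean on these libraries where they do the work, as an engineer would, in place of code of your own. Each camera call takes 0.05 s, during which the arm holds its last target.

## Working session

There is one attempt and no reset: what is moved stays moved. The work goes in short steps, Python scripts to look and compute and a shell command to move; the robot and the scene stay as the last step left them, time stands still between calls to the robot, and variables do not carry over. Pictures are saved under pics/ and viewed, and the job is handed in when it is done.

```bash
ls; mkdir -p pics
python3 - <<'E'
from station import arm
import cv2,numpy as np
for n in("side","top"):
    f=arm.grab_frame(n); cv2.imwrite(f"pics/{n}0.png",f)
    p=arm.camera_params(n); print(n,p["vertical_fov"],p["cx"],p["cy"],np.round(p["pose"],4).tolist())
s=arm.get_state(); print(s, arm.tip_reach)
E
```

```text
pics
side 50.39554588187675 260.5866953152518 184.2306323403862 [[0.9801, -0.1136, 0.1625, 0.3275], [-0.1983, -0.5637, 0.8018, -1.0747], [0.0006, -0.8181, -0.575, 0.868], [0.0, 0.0, 0.0, 1.0]]
top 53.87285939840793 260.5812402979139 187.4645253302974 [[-0.0288, -0.9964, 0.0797, 0.443], [-0.9995, 0.0279, -0.0118, -0.009], [0.0095, -0.08, -0.9967, 1.3336], [0.0, 0.0, 0.0, 1.0]]
{'t': 0.1, 'q': array([ 1.45308461e+00,  3.59341368e-01,  1.11668318e-02, -3.13482361e-04,
       -1.22410104e+00, -2.88083690e-01]), 'qd': array([-0.00258253, -0.00066145,  0.00190224, -0.00258135,  0.00088648,
        0.00045183]), 'joint_efforts': array([-1.14651382e-03, -5.84164560e+01,  2.93751097e+01,  7.01535836e+00,
        1.02176482e-02, -4.87190653e-05]), 'eef_pos': array([0.2664007 , 0.62002818, 0.40380552]), 'ee_rot': array([ 3.14009063e+00, -1.37751690e-04, -4.05902045e-01]), 'force': array([-0.49839946, -0.35203406, -0.24234697]), 'moment': array([-0.00655425, -0.00413288,  0.02442036]), 'width': 0.08736342283704578} 0.1781
```

View pics/side0.png

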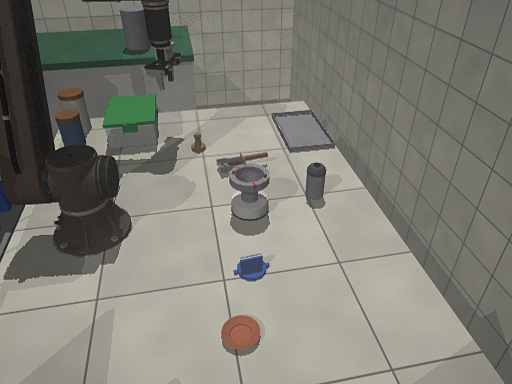

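View pics/top0.png

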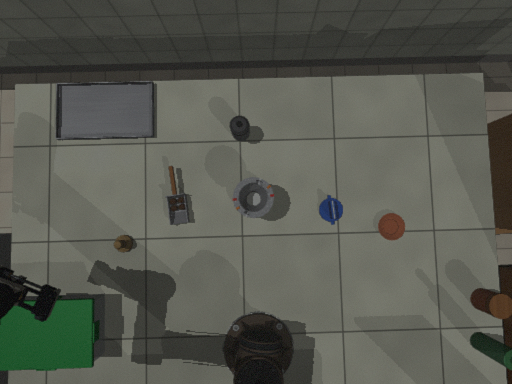

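```bash
cat > h.py <<'E'
from station import arm
import cv2,numpy as np
from scipy.spatial.transform import Rotation as R
def cam(n):
    p=arm.camera_params(n); f=192/np.tan(np.radians(p["vertical_fov"])/2); return f,p["cx"],p["cy"],np.array(p["pose"])
def back(n,u,v,z):
    f,cx,cy,T=cam(n); d=T[:3,:3]@np.array([(u-cx)/f,(v-cy)/f,1]); o=T[:3,3]; return o+d*(z-o[2])/d[2]
def proj(n,P):
    f,cx,cy,T=cam(n); q=(np.atleast_2d(P)-T[:3,3])@T[:3,:3]; return np.c_[q[:,0]/q[:,2]*f+cx,q[:,1]/q[:,2]*f+cy]
E
python3 - <<'E'
from h import *
import pickle
o={}
for c in("top","side"):
    for t in("mill","lid","scoop","shaker","stamp","spoon_rest","nutmeg0"):
        r=arm.regions_of(t,c)
        o[c,t]=r
        for k in r[:4 if t=="nutmeg0" else 2]: print(c,t,round(k["score"],2),np.round(k["box"],1),k["region"].sum())
pickle.dump(o,open("reg.pkl","wb"))
E
```

```text
top mill 0.61 [231.7 176.4 274.  218. ] 1326
top lid 0.66 [319.7 194.6 341.5 221.6] 467
top scoop 0.78 [168.1 166.  185.9 226.1] 622
top shaker 0.55 [229.5 115.3 251.9 141. ] 422
top stamp 0.57 [117.1 231.7 134.6 251.1] 253
top spoon_rest 0.65 [375.9 217.5 404.2 240.4] 590
top nutmeg0 0.66 [233.8 176.  273.6 217.3] 1311
top nutmeg0 0.55 [171.  207.  179.5 210. ] 33
side mill 0.77 [228.9 162.6 270.  220.5] 1952
side lid 0.91 [233.1 253.5 269.  281.4] 603
side scoop 0.96 [218.7 153.7 267.3 173.9] 366
side shaker 0.86 [305.3 162.6 325.8 200.8] 599
side shaker 0.7 [213.8 152.3 268.2 174.8] 403
side stamp 0.63 [190.1 134.  208.8 151.3] 174
side spoon_rest 0.96 [223.5 317.4 258.7 349.3] 1040
side nutmeg0 0.25 [304.  164.2 328.1 199.6] 608
```

Run:
```python
import cv2,numpy as np
t=cv2.imread("pics/top0.png"); s=cv2.imread("pics/side0.png")
def z(im,x,y,w,h,k): return cv2.resize(im[y:y+h,x:x+w],None,fx=k,fy=k,interpolation=cv2.INTER_CUBIC)
a=np.hstack([z(t,155,160,45,70,8),z(t,310,185,40,70,8)]); cv2.imwrite("pics/z1.png",a)
a=np.hstack([z(t,225,170,50,50,8),z(s,225,160,50,50,8)]); cv2.imwrite("pics/z2.png",a)
a=np.hstack([z(s,210,145,65,40,6),z(s,225,245,50,40,6)]); cv2.imwrite("pics/z3.png",a)
```

```text
(no output)
```

View pics/z1.png

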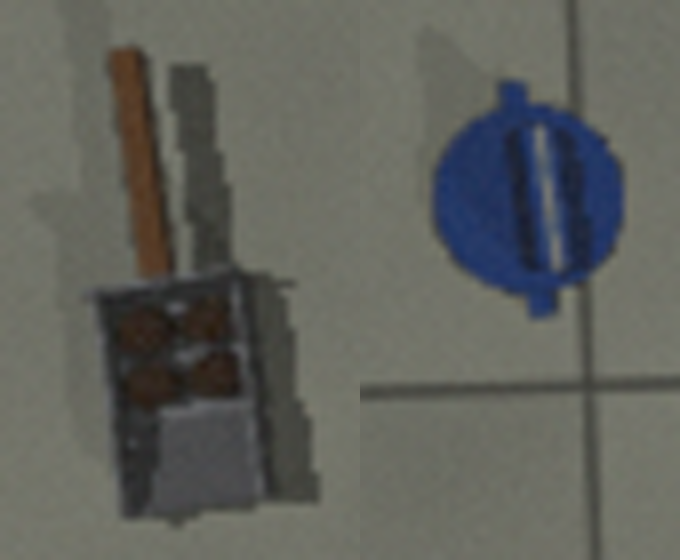

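View pics/z2.png

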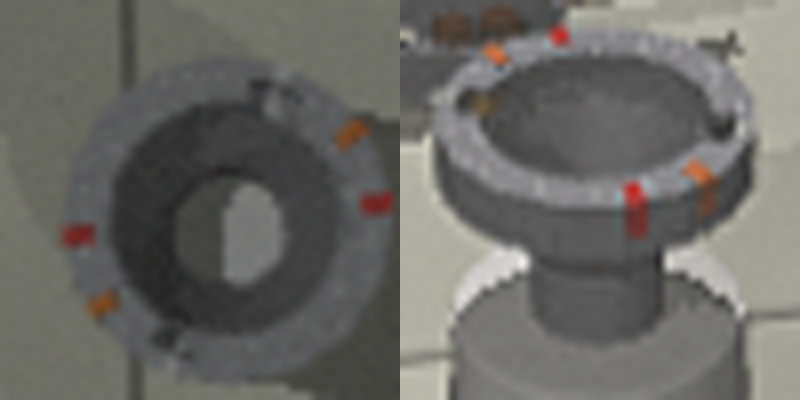

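View pics/z3.png

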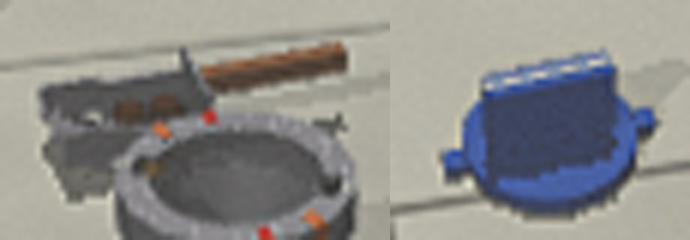

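```bash
cat > m.py <<'E'
from h import *
t=cv2.imread("pics/top0.png"); s=cv2.imread("pics/side0.png")
def cc(im,mask,box):
    x,y,X,Y=box; m=np.zeros(mask.shape,np.uint8); m[y:Y,x:X]=mask[y:Y,x:X]
    n,l,st,c=cv2.connectedComponentsWithStats(m,connectivity=8)
    return [(np.round(c[i],2),st[i,4]) for i in range(1,n) if st[i,4]>3]
for nm,im,box in(("top",t,(228,172,276,220)),("side",s,(226,160,272,195))):
    hsv=cv2.cvtColor(im,cv2.COLOR_BGR2HSV); h,S,V=cv2.split(hsv)
    red=((h<6)|(h>172))&(S>110); ora=(h>=6)&(h<20)&(S>110)
    for k,m in(("red",red),("ora",ora)):
        for c,a in cc(im,m.astype(np.uint8),box): print(nm,k,c,a,np.round(back(nm,*c,.146),4))
E
python3 m.py
python3 - <<'E'
from h import *
def b(X,Y,x0,y0,k): return x0+(X+.5)/k-.5,y0+(Y+.5)/k-.5
# lid line ends top z=.05
for n,pts,x0,y0,k,z in(("top",[(540-360,125),(557-360,268)],310,185,8,.05),("side",[(488-390,88),(608-390,62)],225,245,6,.05),
  ("top",[(511-360,82),(541-360,316)],310,185,8,.008),
  ("top",[(110,50),(137,46),(139,277),(171,272)],155,160,8,.049),("side",[(345,42)],210,145,6,.049),
  ("top",[(122,518),(268,500)],155,160,8,.026),):
    for p in pts: print(n,p,z,np.round(back(n,*b(*p,x0,y0,k),z),4))
E
```

```text
top red [271.71 194.86] 7 [ 0.5136 -0.0574  0.146 ]
top red [234.25 199.  ] 8 [0.5039 0.0607 0.146 ]
top ora [268.75 186.12] 8 [ 0.5415 -0.0489  0.146 ]
top ora [237.2 207.6] 5 [0.4767 0.0521 0.146 ]
side red [254.07 185.47] 15 [ 0.5107 -0.0704  0.146 ]
side ora [262.29 181.29] 7 [ 0.5399 -0.0534  0.146 ]
top (180, 125) 0.05 [ 0.4954 -0.2662  0.05  ]
top (197, 268) 0.05 [ 0.4346 -0.2708  0.05  ]
side (98, 88) 0.05 [ 0.4339 -0.2767  0.05  ]
side (218, 62) 0.05 [ 0.4914 -0.2712  0.05  ]
top (151, 82) 0.008 [ 0.5164 -0.2627  0.008 ]
top (181, 316) 0.008 [ 0.4136 -0.2714  0.008 ]
top (110, 50) 0.049 [0.6288 0.289  0.049 ]
top (137, 46) 0.049 [0.6302 0.2775 0.049 ]
top (139, 277) 0.049 [0.5313 0.2776 0.049 ]
top (171, 272) 0.049 [0.533 0.264 0.049]
side (345, 42) 0.049 [0.6284 0.2815 0.049 ]
top (122, 518) 0.026 [0.4293 0.2911 0.026 ]
top (268, 500) 0.026 [0.4352 0.2284 0.026 ]
```

```bash
cat >> h.py <<'E'
def go(pos,rot):  # rot: Rotation target of tool; pos TCP
    s=arm.get_state(); Rc=R.from_euler('xyz',s['ee_rot'])
    d=(np.array(pos)-s['eef_pos'])/.2; w=(rot*Rc.inv()).as_rotvec()/np.pi
    print("units",np.round(d,4).tolist(),np.round(w,4).tolist(),"rows>=",np.linalg.norm(d)*200/62.5,np.linalg.norm(w)*180/10.7)
def down(yaw): return R.from_euler('xyz',[np.pi,0,yaw])
def grasp(P,rot): return np.array(P)-.159*rot.apply([0,0,1])
def st():
    s=arm.get_state(); print(round(s['t'],2),np.round(s['eef_pos'],4),np.round(s['ee_rot'],4),"F",np.round(s['force'],1),"w",round(s['width'],4),"q",np.round(s['q'],2))
E
python3 - <<'E'
from h import *
r=down(.122)
go(grasp([.560,.275,.13],r),r); go(grasp([.560,.275,.04],r),r)
E
```

```text
units [1.4677, -1.7258, -0.5784] [-0.0, 0.0, 0.168] rows>= 7.482228631769026 2.8261912917152263
units [1.4677, -1.7258, -1.0284] [-0.0, 0.0, 0.168] rows>= 7.961666702079095 2.8261912917152263
```

```bash
python3 -m inch '[[[0.18,-0.21,0,0,0,0.04],[0.36,-0.42,0,0,0,0.08],[0.54,-0.63,0,0,0,0.12],[0.72,-0.85,0,0,0,0.168],[0.8,-0.95,0,0,0,0.168]]]' 87 60 && python3 -c "
from h import *
r=down(.122)
go(grasp([.560,.275,.13],r),r);st()"
```

```text
t: 1.42
eef_pos: [0.4279, 0.4279, 0.405]
ee_rot: [-3.141, -0.0, 0.122]
force: [0.2, 0.7, -0.3]
width: 0.087
units [0.6606, -0.7643, -0.5801] [-0.0001, 0.0001, -0.0001] rows>= 3.7278144817858876 0.002686807221366365
1.43 [0.4279 0.4279 0.405 ] [-3.1414e+00 -3.0000e-04  1.2240e-01] F [ 0.2  0.7 -0.3] w 0.087 q [ 1.11  0.24 -0.15  0.   -1.18  0.59]
```

```bash
python3 -m inch '[[[0.16,-0.19,-0.14,0,0,0],[0.33,-0.38,-0.29,0,0,0],[0.5,-0.57,-0.43,0,0,0],[0.66,-0.76,-0.58,0,0,0],[0.66,-0.76,-0.58,0,0,0],[0.66,-0.76,-0.58,0,0,0]]]'
python3 - <<'E'
from h import *
st()
f=arm.grab_frame("top"); g=arm.grab_frame("side")
a=cv2.resize(f[150:240,140:230],None,fx=4,fy=4,interpolation=2); b=cv2.resize(g[90:180,200:290],None,fx=4,fy=4,interpolation=2)
cv2.imwrite("pics/a1.png",np.hstack([a,b]))
E
```

```text
t: 2.17
eef_pos: [0.5588, 0.2781, 0.2888]
ee_rot: [3.141, -0.0, 0.121]
force: [0.2, 0.7, 0.4]
width: 0.0871
2.17 [0.5588 0.2781 0.2888] [ 3.1415e+00 -2.0000e-04  1.2130e-01] F [0.2 0.7 0.4] w 0.0871 q [ 0.77  0.37 -0.25  0.   -0.95  0.92]
```

View pics/a1.png

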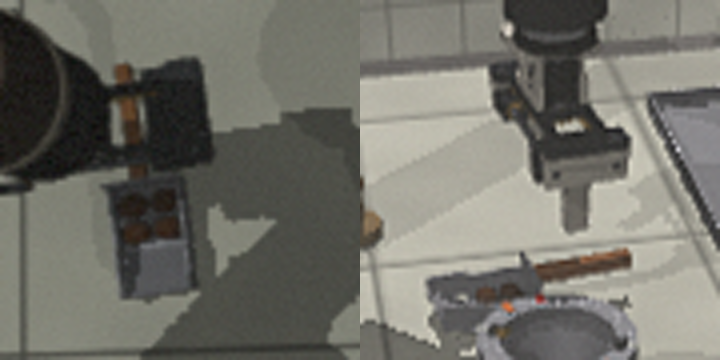

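Run:
```python
from h import *
s=arm.get_state(); Rc=R.from_euler('xyz',s['ee_rot'])
f=cv2.imread("pics/a1.png")
for dy in(-.0435,0,.0435):
  for l in(.112,.159,.178):
    P=s['eef_pos']+Rc.apply([0,dy,l]); u=proj("top",P)[0]; v=proj("side",P)[0]
    print(dy,l,np.round((u-[140,150])*4),np.round((v-[200,90])*4)+[360,0])
h=[.58,.2775,.049]
for x in(-.05,0,.05): 
  P=np.array(h)+x*np.array([.9926,.1217,0]); print(np.round((proj("top",P)[0]-[140,150])*4),np.round((proj("side",P)[0]-[200,90])*4)+[360,0])
go(grasp([.560,.275,.04],down(.122)),down(.122))
```

```text
-0.0435 0.112 [ 31. 139.] [543. 116.]
-0.0435 0.159 [ 48. 144.] [544. 160.]
-0.0435 0.178 [ 55. 146.] [545. 178.]
0 0.112 [ 88. 131.] [557. 136.]
0 0.159 [102. 136.] [558. 181.]
0 0.178 [108. 138.] [558. 198.]
0.0435 0.112 [144. 122.] [571. 156.]
0.0435 0.159 [157. 128.] [571. 202.]
0.0435 0.178 [161. 130.] [572. 220.]
[135. 178.] [532. 262.]
[127. 120.] [581. 253.]
[120.  62.] [629. 245.]
units [0.0084, -0.0201, -0.4529] [-0.0003, 0.0004, -0.0003] rows>= 1.4509221902059375 0.009895101353538393
```

```bash
python3 -m inch '[[[0.01,-0.01,-0.15,0,0,0],[0.01,-0.02,-0.3,0,0,0],[0.01,-0.02,-0.4,0,0,0],[0.01,-0.02,-0.45,0,0,0],[0.01,-0.02,-0.45,0,0,0]]]' && python3 -m inch '[[[0,0,0,0,0,0],[0,0,0,0,0,0],[0,0,0,0,0,0],[0,0,0,0,0,0],[0,0,0,0,0,0],[0,0,0,0,0,0],[0,0,0,0,0,0]]]' 0 60;  python3 - <<'E'
from h import *
st()
E
```

```text
t: 2.9
eef_pos: [0.5602, 0.2749, 0.1989]
ee_rot: [3.142, -0.0, 0.123]
force: [0.2, 0.3, -0.1]
width: 0.0869
t: 3.78
eef_pos: [0.5605, 0.2741, 0.1986]
ee_rot: [3.142, 0.0, 0.122]
force: [-1.4, -0.7, 0.1]
width: 0.0221
3.77 [0.5605 0.2741 0.1986] [3.1415e+00 1.0000e-04 1.2200e-01] F [-1.4 -0.7  0.1] w 0.0221 q [ 0.77  0.47 -0.34  0.   -0.76  0.93]
```

```bash
python3 -m inch '[[[0,0,0,0,0,0],[0,0,0,0,0,0],[0,0,0,0,0,0],[0,0,0,0,0,0]]]' && python3 -m inch '[[[0,0,0.02,0,0,0],[0,0,0.06,0,0,0],[0,0,0.12,0,0,0],[0,0,0.15,0,0,0],[0,0,0.15,0,0,0]]]';  python3 - <<'E'
from h import *
st()
f=arm.grab_frame("top"); g=arm.grab_frame("side")
a=cv2.resize(f[150:240,140:230],None,fx=4,fy=4,interpolation=2); b=cv2.resize(g[90:180,200:290],None,fx=4,fy=4,interpolation=2)
cv2.imwrite("pics/a2.png",np.hstack([a,b]))
E
```

```text
t: 4.28
eef_pos: [0.5605, 0.2741, 0.1986]
ee_rot: [3.142, 0.0, 0.122]
force: [-0.4, -0.3, -0.4]
width: 0.0133
t: 4.9
eef_pos: [0.5606, 0.2743, 0.2296]
ee_rot: [-3.141, -0.001, 0.122]
force: [0.0, -0.3, -2.1]
width: 0.0136
4.9 [0.5606 0.2743 0.2296] [-3.1406e+00 -1.3000e-03  1.2210e-01] F [ 0.  -0.3 -2.1] w 0.0136 q [ 0.77  0.43 -0.31  0.   -0.82  0.93]
```

View pics/a2.png

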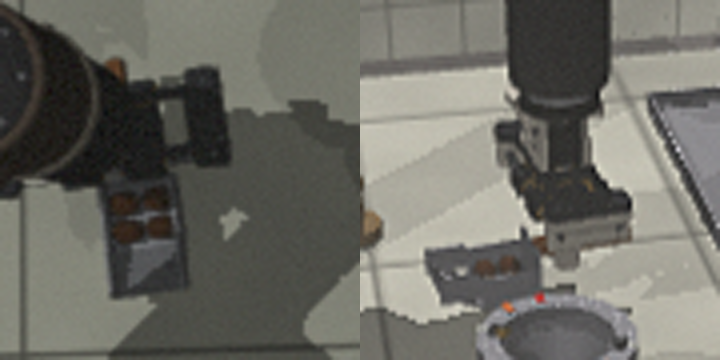

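```bash
cat >> h.py <<'E'
M=np.array([.509,.0016,0])
def pour(tau,lz,off,psi=.4):
    Rs=R.from_euler('z',psi)*R.from_euler('y',-np.radians(tau))
    L=M+[off*np.cos(psi),off*np.sin(psi),lz]
    G=L+Rs.apply([.128,0,.014]); r=Rs*R.from_euler('x',np.pi)
    return grasp(G,r),r
E
python3 - <<'E'
from h import *
print(back("top",240,123,.13),back("top",124,242,.07))
for a in((0,.24,.018),(0,.24,.1),(20,.2,.018),(35,.165,.018),(55,.155,.018)):
    p,r=pour(*a); print(a,p); go(p,r)
E
```

```text
[0.75046945 0.03736634 0.13      ] [0.37594686 0.43256485 0.07      ]
(0, 0.24, 0.018) [0.64347491 0.05845508 0.413     ]
units [0.4156, -1.078, 0.9217] [-0.0, -0.0, 0.0885] rows>= 4.729586366369544 1.4891759997137322
(0, 0.24, 0.1) [0.71900191 0.09038738 0.413     ]
units [0.7933, -0.9184, 0.9217] [-0.0, -0.0, 0.0885] rows>= 4.8764580657202865 1.4891759997137322
(20, 0.2, 0.018) [0.58186621 0.03240734 0.4063454 ]
units [0.1076, -1.2083, 0.8884] [0.0287, -0.1077, 0.0876] rows>= 4.81153781017452 2.3851842413591826
(35, 0.165, 0.018) [0.53075798 0.01079913 0.38013109]
units [-0.1479, -1.3163, 0.7574] [0.0503, -0.1885, 0.0857] rows>= 4.882685684536768 3.5844535559900113
(55, 0.155, 0.018) [ 0.46267476 -0.017986    0.35908019]
units [-0.4884, -1.4603, 0.6521] [0.079, -0.2961, 0.0816] rows>= 5.350856391522801 5.335429425272023
```

```bash
python3 -m inch '[[[0,0,0.06,0,0,0],[0,0,0.2,0,0,0.0],[0.03,-0.05,0.38,0,0,0.01],[0.06,-0.15,0.56,0,0,0.02],[0.1,-0.3,0.74,0,0,0.035],[0.14,-0.47,0.88,0,0,0.05],[0.17,-0.62,0.92,0,0,0.06],[0.17,-0.68,0.92,0,0,0.06]]]'
python3 - <<'E'
from h import *
st()
p,r=pour(0,.24,.018);go(p,r)
p,r=pour(20,.2,.018);go(p,r)
E
```

```text
t: 6.0
eef_pos: [0.5946, 0.1366, 0.4141]
ee_rot: [-3.141, -0.002, 0.309]
force: [-0.7, 0.4, -1.5]
width: 0.0137
6.0 [0.5946 0.1366 0.4141] [-3.1413e+00 -1.9000e-03  3.0900e-01] F [-0.7  0.4 -1.5] w 0.0137 q [ 0.55  0.25 -0.12  0.   -1.2   1.33]
units [0.2443, -0.3909, -0.0056] [-0.0003, 0.0005, 0.029] rows>= 1.4752980953130013 0.48712841529794526
units [-0.0637, -0.5212, -0.0389] [0.0383, -0.1037, 0.0286] rows>= 1.6847798837120276 1.9209715840266797
```

```bash
python3 -m inch '[[[0.03,-0.08,0,0,0,0.005],[0.06,-0.2,0,0.005,-0.015,0.015],[0.05,-0.33,0,0.013,-0.04,0.022],[0.0,-0.44,-0.02,0.025,-0.07,0.028],[-0.04,-0.51,-0.03,0.034,-0.093,0.029],[-0.06,-0.52,-0.04,0.038,-0.104,0.029],[-0.06,-0.52,-0.04,0.038,-0.104,0.029]]]'
python3 - <<'E'
from h import *
st()
f=arm.grab_frame("top"); g=arm.grab_frame("side")
a=cv2.resize(f[150:240,210:300],None,fx=4,fy=4,interpolation=2); b=cv2.resize(g[100:190,210:300],None,fx=4,fy=4,interpolation=2)
cv2.imwrite("pics/a3.png",np.hstack([a,b]))
for t,z in((30,.175),(38,.16),(46,.157),(55,.155),(60,.157)):
  p,r=pour(t,z,.018);go(p,r)
E
```

```text
t: 6.88
eef_pos: [0.5816, 0.034, 0.4044]
ee_rot: [3.14, -0.347, 0.402]
force: [1.0, -1.1, -1.4]
width: 0.0138
6.88 [0.5816 0.034  0.4044] [ 3.1399 -0.3466  0.4022] F [ 1.  -1.1 -1.4] w 0.0138 q [ 0.39  0.11 -0.35 -0.   -0.77  1.58]
units [-0.1723, -0.0821, -0.0789] [0.0226, -0.0516, -0.0007] rows>= 0.6610367460242296 0.948346320347984
units [-0.3105, -0.1405, -0.1474] [0.0399, -0.0926, -0.0006] rows>= 1.1881574341672656 1.6959480893818115
units [-0.4481, -0.1987, -0.1768] [0.0573, -0.1335, -0.0006] rows>= 1.6674935056161997 2.443587486476696
units [-0.599, -0.2625, -0.2276] [0.0768, -0.1795, -0.0005] rows>= 2.215950552026863 3.2846947918582794
units [-0.6797, -0.2967, -0.2513] [0.0876, -0.2051, -0.0005] rows>= 2.505733879894174 3.7519793123768967
```

View pics/a3.png

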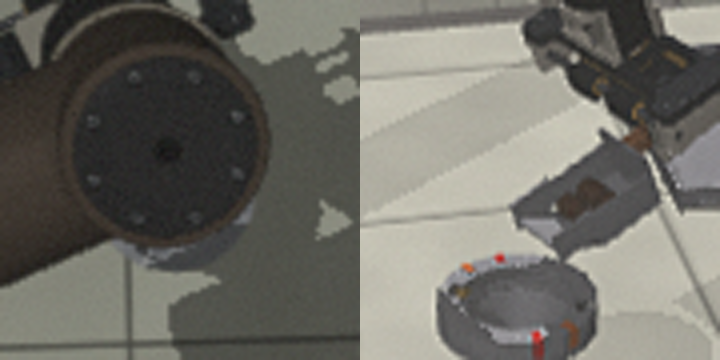

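Run:
```python
from h import *
s=arm.get_state(); Rs=R.from_euler('xyz',s['ee_rot'])*R.from_euler('x',np.pi)
G=s['eef_pos']+.159*R.from_euler('xyz',s['ee_rot']).apply([0,0,1])
for y in(-.0315,0,.0315):
  L=G+Rs.apply([-.128,y,-.014]); print(L,(proj("side",L)[0]-[210,100])*4+[360,0])
print((proj("side",M+[0,0,.146])[0]-[210,100])*4+[360,0])
```

```text
[ 0.53825083 -0.01897133  0.19848066] [558.32568941 244.99802401]
[0.52591691 0.01001351 0.19841888] [535.77268698 227.63669045]
[0.513583   0.03899834 0.1983571 ] [513.95304306 210.83989731]
[517.54163883 291.2082544 ]
```

```bash
python3 -m inch '[[[-0.06,-0.03,-0.02,0.008,-0.018,0],[-0.12,-0.06,-0.05,0.016,-0.036,0],[-0.172,-0.082,-0.07,0.0226,-0.0516,0],[-0.22,-0.1,-0.09,0.028,-0.066,0],[-0.265,-0.12,-0.11,0.034,-0.08,0],[-0.31,-0.14,-0.13,0.04,-0.0926,0],[-0.345,-0.155,-0.14,0.044,-0.103,0],[-0.38,-0.17,-0.145,0.0486,-0.113,0]]]' && python3 -m inch '[[[-0.035,-0.015,-0.01,0.0043,-0.01,0],[-0.07,-0.03,-0.02,0.0087,-0.0205,0],[-0.11,-0.045,-0.032,0.0135,-0.032,0],[-0.145,-0.061,-0.043,0.018,-0.042,0],[-0.18,-0.077,-0.056,0.023,-0.054,0],[-0.22,-0.093,-0.068,0.0282,-0.0665,0],[-0.22,-0.093,-0.068,0.0282,-0.0665,0],[-0.22,-0.093,-0.068,0.0282,-0.0665,0]]]' &&python3 - <<'E'
from h import *
st()
f=arm.grab_frame("top"); g=arm.grab_frame("side")
a=cv2.resize(f[150:240,210:300],None,fx=4,fy=4,interpolation=2); b=cv2.resize(g[100:190,210:300],None,fx=4,fy=4,interpolation=2)
cv2.imwrite("pics/a4.png",np.hstack([a,b]))
for t,z in((55,.155),(60,.157),(65,.16)):
  p,r=pour(t,z,.018);go(p,r)
E
```

```text
t: 7.98
eef_pos: [0.5065, 0.0006, 0.3754]
ee_rot: [3.141, -0.734, 0.403]
force: [-0.6, 0.6, -2.5]
width: 0.0134
t: 8.98
eef_pos: [0.4629, -0.0191, 0.3621]
ee_rot: [3.141, -0.959, 0.401]
force: [-0.1, -0.4, -1.4]
width: 0.0134
8.97 [ 0.4629 -0.0191  0.3621] [ 3.141  -0.9593  0.4011] F [-0.1 -0.4 -1.4] w 0.0134 q [ 0.17 -0.12 -0.55 -0.79 -0.26  2.48]
units [0.0006, 0.0019, -0.0134] [0.0003, -0.0002, -0.0007] rows>= 0.04325263855721148 0.013520774750269977
units [-0.0801, -0.0322, -0.037] [0.0111, -0.0257, -0.0007] rows>= 0.3005859460933612 0.47171948980813466
units [-0.1578, -0.0651, -0.0632] [0.022, -0.0513, -0.0007] rows>= 0.5824274201351392 0.9389222000138431
```

View pics/a4.png

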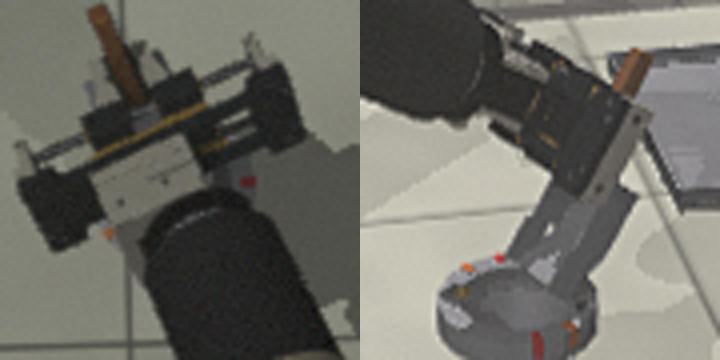

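```bash
python3 -m inch '[[[-0.02,-0.01,0,0.003,-0.008,0],[-0.04,-0.016,-0.01,0.0056,-0.013,0],[-0.04,-0.016,-0.01,0.0056,-0.013,0],[-0.04,-0.016,-0.01,0.0056,-0.013,0],[-0.04,-0.016,-0.01,0.0056,-0.013,0]]]' &&python3 - <<'E'
from h import *
st()
g=arm.grab_frame("side")
b=cv2.resize(g[100:190,210:300],None,fx=6,fy=6,interpolation=2)
cv2.imwrite("pics/a5.png",b)
for t,z in((40,.19),(20,.22),(0,.24)):
  p,r=pour(t,z,.018);go(p,r)
E
```

```text
t: 9.7
eef_pos: [0.4545, -0.0214, 0.36]
ee_rot: [3.141, -1.005, 0.403]
force: [-0.8, -0.6, -1.1]
width: 0.0138
9.7 [ 0.4545 -0.0214  0.36  ] [ 3.1408 -1.0048  0.403 ] F [-0.8 -0.6 -1.1] w 0.0138 q [ 0.06 -0.12 -0.52 -1.   -0.35  2.73]
units [0.295, 0.1241, 0.2241] [-0.038, 0.09, -0.0008] rows>= 1.250217162802461 1.6430869243650228
units [0.637, 0.2687, 0.3318] [-0.0814, 0.1922, -0.0008] rows>= 2.4538681674875833 3.5122180747410128
units [0.945, 0.3989, 0.2651] [-0.1248, 0.2945, -0.0008] rows>= 3.3902975329249565 5.381368154685259
```

View pics/a5.png

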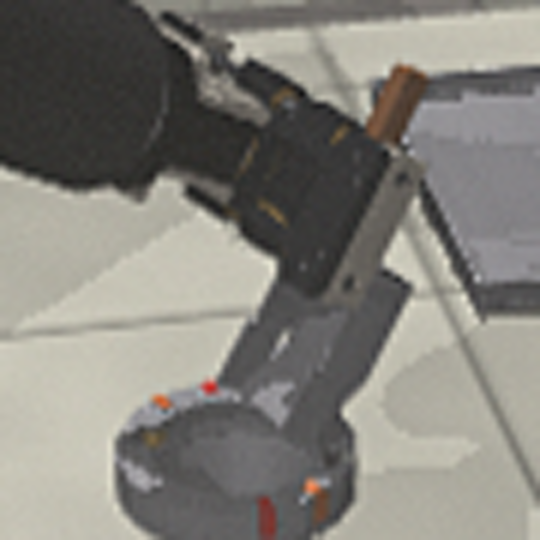

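Scoop interior (around pixel 285,370) shows no nutmegs. Retract while untilting, lifting first.

```bash
python3 -m inch '[[[0.05,0.02,0.06,-0.006,0.014,0],[0.12,0.05,0.12,-0.015,0.036,0],[0.2,0.085,0.18,-0.026,0.062,0],[0.295,0.124,0.23,-0.038,0.09,0],[0.4,0.17,0.28,-0.052,0.122,0],[0.51,0.22,0.32,-0.067,0.156,0],[0.637,0.27,0.35,-0.0814,0.192,0],[0.637,0.27,0.35,-0.0814,0.192,0]]]'
python3 - <<'E'
from h import *
st()
p,r=pour(0,.26,.018);go(p,r)
r=down(.122); go(grasp([.560,.2745,.15],r),r)
E
```

```text
t: 10.75
eef_pos: [0.5842, 0.0339, 0.4298]
ee_rot: [3.141, -0.349, 0.403]
force: [-0.4, 0.2, -1.2]
width: 0.0136
10.75 [0.5842 0.0339 0.4298] [ 3.1411 -0.3493  0.4025] F [-0.4  0.2 -1.2] w 0.0136 q [ 0.39  0.1  -0.3  -0.   -0.82  1.59]
units [0.2965, 0.1229, 0.0158] [-0.0433, 0.1024, -0.0008] rows>= 1.0283546197966473 1.8702217642370518
units [-0.1209, 1.2031, -0.6042] [-0.0288, 0.1078, -0.0883] rows>= 4.325560000117484 2.3935674463542664
```

```bash
python3 -m inch '[[[0.05,0.06,0.01,-0.01,0.025,0],[0.1,0.15,0.01,-0.022,0.052,-0.01],[0.14,0.3,0.01,-0.035,0.085,-0.02],[0.1,0.5,0,-0.036,0.107,-0.045],[0.05,0.7,-0.05,-0.033,0.108,-0.06],[0,0.85,-0.15,-0.0288,0.108,-0.088],[-0.06,0.97,-0.25,-0.0288,0.108,-0.088],[-0.06,0.97,-0.25,-0.0288,0.108,-0.088]]]'
python3 - <<'E'
from h import *
st()
f=arm.grab_frame("top"); g=arm.grab_frame("side")
a=cv2.resize(f[150:240,140:290],None,fx=4,fy=4,interpolation=2); b=cv2.resize(g[90:220,200:280],None,fx=4,fy=4,interpolation=2)[:360]
b=cv2.resize(g[130:220,200:245],None,fx=4,fy=4,interpolation=2)
cv2.imwrite("pics/a6.png",np.hstack([a,b])); cv2.imwrite("pics/a6s.png",g)
r=down(.122); go(grasp([.560,.2745,.15],r),r)
E
```

```text
t: 11.75
eef_pos: [0.5683, 0.2275, 0.3781]
ee_rot: [3.141, 0.001, 0.124]
force: [-0.3, 0.5, -0.2]
width: 0.0132
11.75 [0.5683 0.2275 0.3781] [3.1415e+00 1.5000e-03 1.2410e-01] F [-0.3  0.5 -0.2] w 0.0132 q [ 0.7   0.27 -0.17 -0.   -1.13  1.  ]
units [-0.048, 0.2406, -0.3564] [-0.0002, 0.0004, -0.0003] rows>= 1.384628099233854 0.00919689438153427
```

View pics/a6.png

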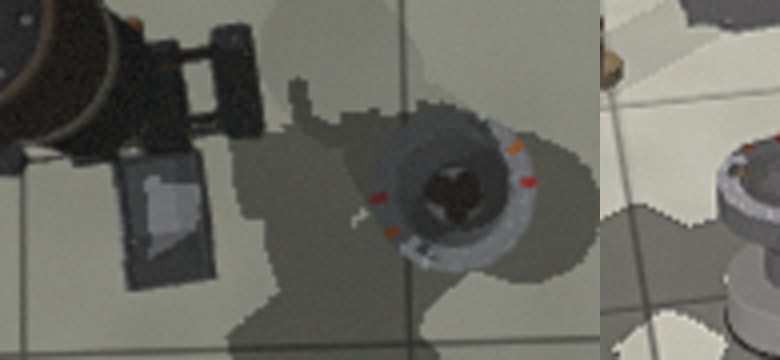

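View pics/a6s.png

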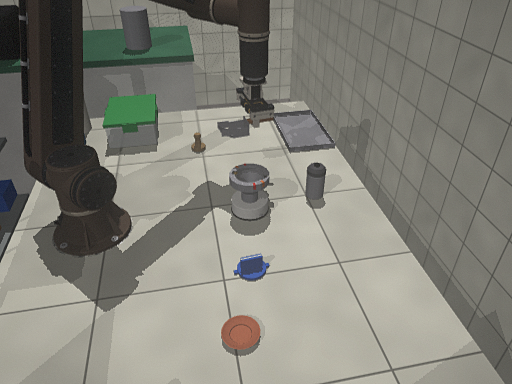

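```bash
python3 -m inch '[[[-0.02,0.1,-0.1,0,0,0],[-0.04,0.2,-0.25,0,0,0],[-0.05,0.24,-0.4,0,0,0],[-0.05,0.24,-0.6,0,0,0],[-0.05,0.24,-0.76,0,0,0],[-0.05,0.24,-0.84,0,0,0],[-0.05,0.24,-0.87,0,0,0],[-0.05,0.24,-0.87,0,0,0]]]'
python3 - <<'E'
from h import *
st()
g=arm.grab_frame("side"); f=arm.grab_frame("top")
b=cv2.resize(g[90:180,200:290],None,fx=4,fy=4,interpolation=2); a=cv2.resize(f[150:240,140:230],None,fx=4,fy=4,interpolation=2)
cv2.imwrite("pics/a7.png",np.hstack([a,b]))
E
```

```text
t: 12.85
eef_pos: [0.5604, 0.2744, 0.2069]
ee_rot: [-3.141, -0.001, 0.122]
force: [0.4, 0.3, -2.0]
width: 0.014
12.85 [0.5604 0.2744 0.2069] [-3.1405e+00 -1.5000e-03  1.2200e-01] F [ 0.4  0.3 -2. ] w 0.014 q [ 0.77  0.46 -0.33  0.   -0.78  0.92]
```

View pics/a7.png

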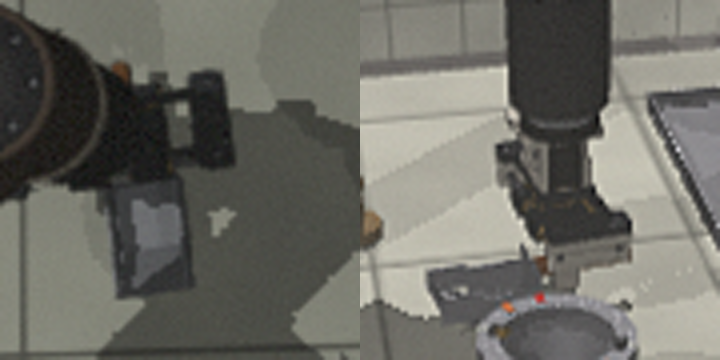

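```bash
python3 -m inch '[[[0,0,-0.015,0,0,0],[0,0,-0.03,0,0,0],[0,0,-0.042,0,0,0],[0,0,-0.042,0,0,0]]]' && python3 -m inch '[[[0,0,0,0,0,0],[0,0,0,0,0,0],[0,0,0,0,0,0]]]' 50 && python3 -m inch '[[[0,0,0,0,0,0],[0,0,0.03,0,0,0],[0,0,0.1,0,0,0],[0,0,0.25,0,0,0],[0,0,0.5,0,0,0],[-0.02,-0.15,0.65,0,0,0],[-0.05,-0.4,0.75,0,0,0],[-0.05,-0.5,0.75,0,0,0]]]'
python3 - <<'E'
from h import *
st()
g=arm.grab_frame("side"); f=arm.grab_frame("top")
b=cv2.resize(g[90:180,200:290],None,fx=4,fy=4,interpolation=2); a=cv2.resize(f[150:240,140:230],None,fx=4,fy=4,interpolation=2)
cv2.imwrite("pics/a8.png",np.hstack([a,b]))
L=np.array([.465,-.2685,0]); r=down(.082)
go(grasp(L+[0,0,.12],r),r)
E
```

```text
t: 13.45
eef_pos: [0.56, 0.2745, 0.1984]
ee_rot: [-3.141, -0.001, 0.123]
force: [-1.4, -1.0, 6.6]
width: 0.0132
t: 13.82
eef_pos: [0.5598, 0.2744, 0.1975]
ee_rot: [-3.141, -0.0, 0.122]
force: [0.4, -0.6, -0.0]
width: 0.0377
t: 14.82
eef_pos: [0.5496, 0.1726, 0.351]
ee_rot: [-3.139, -0.005, 0.121]
force: [0.1, -0.2, 0.2]
width: 0.0502
14.82 [0.5496 0.1726 0.351 ] [-3.139  -0.0047  0.1215] F [ 0.1 -0.2  0.2] w 0.0502 q [ 0.64  0.24 -0.29  0.   -1.04  1.05]
units [-0.423, -2.2053, -0.3493] [-0.0005, 0.0005, -0.0122] rows>= 7.272065523607648 0.204914687499942
```

View pics/a8.png

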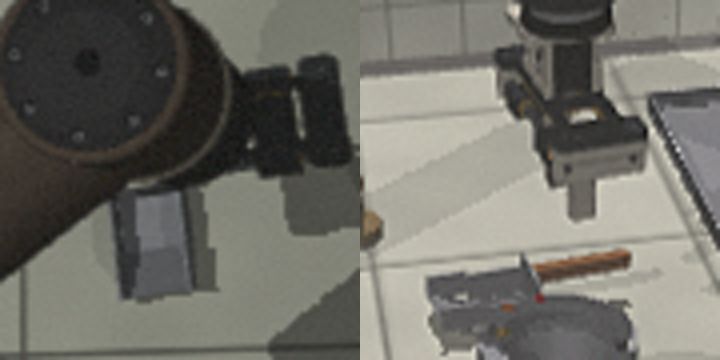

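```bash
python3 -m inch '[[[-0.02,-0.1,0.1,0,0,0],[-0.06,-0.3,0.15,0,0,0],[-0.11,-0.55,0.15,0,0,0],[-0.17,-0.8,0.15,0,0,0],[-0.2,-1.0,0.15,0,0,-0.006]]]' 60 && python3 -m inch '[[[-0.06,-0.3,0.0,0,0,0],[-0.12,-0.6,-0.1,0,0,0],[-0.18,-0.9,-0.2,0,0,-0.006],[-0.22,-1.0,-0.3,0,0,-0.006],[-0.22,-1.0,-0.4,0,0,-0.006]]]'
python3 - <<'E'
from h import *
st()
L=np.array([.465,-.2685,0]); r=down(.082)
go(grasp(L+[0,0,.12],r),r)
E
```

```text
t: 15.55
eef_pos: [0.5095, -0.0266, 0.3775]
ee_rot: [-3.141, -0.0, 0.103]
force: [-0.0, 0.7, 0.5]
width: 0.0599
t: 16.18
eef_pos: [0.4656, -0.227, 0.2964]
ee_rot: [-3.141, 0.001, 0.082]
force: [0.8, 0.1, -0.1]
width: 0.0598
16.18 [ 0.4656 -0.227   0.2964] [-3.1409e+00  7.0000e-04  8.1800e-02] F [ 0.8  0.1 -0.1] w 0.0598 q [-0.07  0.2  -0.48 -0.   -0.89  1.73]
units [-0.0028, -0.2077, -0.0872] [-0.0002, -0.0002, 0.0001] rows>= 0.721042210770757 0.00552859105594888
```

```bash
python3 -m inch '[[[0,-0.1,-0.03,0,0,0],[-0.002,-0.2077,-0.06,0,0,0],[-0.002,-0.2077,-0.0872,0,0,0],[-0.002,-0.2077,-0.0872,0,0,0]]]'
python3 - <<'E'
from h import *
st()
g=arm.grab_frame("side"); f=arm.grab_frame("top")
cv2.imwrite("pics/side9.png",g); cv2.imwrite("pics/top9.png",f)
b=cv2.resize(g[200:290,205:295],None,fx=4,fy=4,interpolation=2); a=cv2.resize(f[160:250,290:380],None,fx=4,fy=4,interpolation=2)
cv2.imwrite("pics/a9.png",np.hstack([a,b]))
s=arm.get_state(); Rc=R.from_euler('xyz',s['ee_rot'])
for dy in(-.03,.03):
    P=s['eef_pos']+Rc.apply([0,dy,.178]); print(np.round((proj("top",P)[0]-[290,160])*4),np.round((proj("side",P)[0]-[205,200])*4)+[360,0])
r=down(.082); go(grasp([.465,-.2685,.036],r),r)
E
```

```text
t: 16.68
eef_pos: [0.4655, -0.2667, 0.2794]
ee_rot: [-3.141, 0.001, 0.084]
force: [0.5, 0.2, -0.4]
width: 0.0602
16.68 [ 0.4655 -0.2667  0.2794] [-3.1405e+00  1.1000e-03  8.4300e-02] F [ 0.5  0.2 -0.4] w 0.0602 q [-0.15  0.25 -0.46 -0.   -0.86  1.81]
[146. 198.] [534. 136.]
[219. 190.] [557. 195.]
units [-0.0037, -0.0096, -0.4261] [-0.0002, 0.0001, -0.001] rows>= 1.3640138460747595 0.01681915142786262
```

View pics/a9.png

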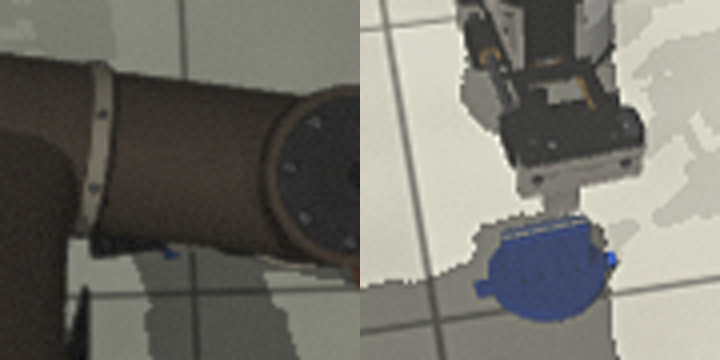

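```bash
python3 -m inch '[[[-0.003,-0.009,-0.15,0,0,0],[-0.003,-0.009,-0.3,0,0,0],[-0.003,-0.009,-0.39,0,0,0],[-0.003,-0.009,-0.425,0,0,0],[-0.003,-0.009,-0.425,0,0,0]]]' && python3 -m inch '[[[0,0,0,0,0,0],[0,0,0,0,0,0],[0,0,0,0,0,0],[0,0,0,0,0,0],[0,0,0,0,0,0],[0,0,0,0,0,0],[0,0,0,0,0,0]]]' 0 60
python3 - <<'E'
from h import *
st()
E
```

```text
t: 17.4
eef_pos: [0.4651, -0.2687, 0.1954]
ee_rot: [-3.141, -0.0, 0.085]
force: [0.0, -0.2, -0.3]
width: 0.0599
t: 18.27
eef_pos: [0.4648, -0.269, 0.1953]
ee_rot: [-3.141, -0.0, 0.085]
force: [-0.5, 0.2, 1.8]
width: 0.0157
18.27 [ 0.4648 -0.269   0.1953] [-3.1411e+00 -3.0000e-04  8.4500e-02] F [-0.5  0.2  1.8] w 0.0157 q [-0.16  0.37 -0.54 -0.   -0.66  1.82]
```

```bash
python3 -m inch '[[[0,0,0.1,0,0,0],[0,0,0.3,0,0,0],[0,0.05,0.55,0,0,-0.01],[0,0.1,0.8,0,0,-0.03],[0.02,0.25,0.95,0,0,-0.07],[0.05,0.45,0.97,0,0,-0.11],[0.07,0.6,0.97,0,0,-0.152],[0.07,0.6,0.97,0,0,-0.152]]]'
python3 - <<'E'
from h import *
st()
g=arm.grab_frame("side"); f=arm.grab_frame("top")
cv2.imwrite("pics/side10.png",g); cv2.imwrite("pics/top10.png",f)
b=cv2.resize(g[130:230,205:305],None,fx=4,fy=4,interpolation=2); a=cv2.resize(f[160:260,230:330],None,fx=4,fy=4,interpolation=2)
cv2.imwrite("pics/a10.png",np.hstack([a,b]))
E
```

```text
t: 19.27
eef_pos: [0.4789, -0.1475, 0.3893]
ee_rot: [-3.141, -0.0, -0.392]
force: [0.6, -0.7, 0.2]
width: 0.0158
19.27 [ 0.4789 -0.1475  0.3893] [-3.1406e+00 -5.0000e-04 -3.9190e-01] F [ 0.6 -0.7  0.2] w 0.0158 q [ 0.09  0.08 -0.39 -0.   -1.1   1.09]
```

View pics/a10.png

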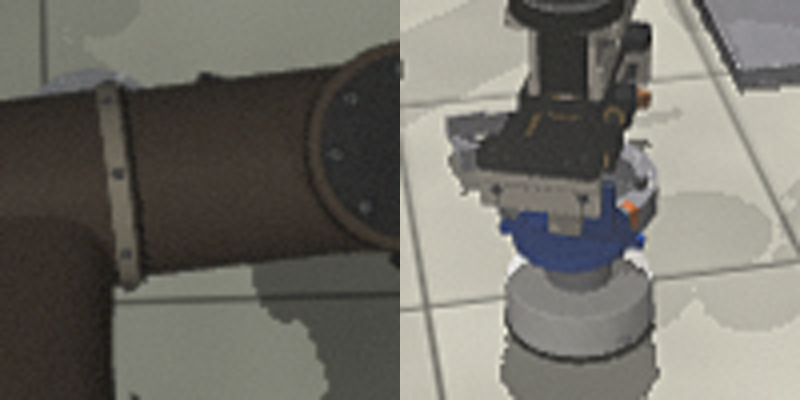

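```bash
cat > ov.py <<'E'
from h import *
import sys
def lidpts(c,yaw,z):
    a=np.linspace(0,2*np.pi,80); o=[]
    for h in(0,.01): o.append(np.c_[.042*np.cos(a),.042*np.sin(a),0*a+h])
    for sx in(1,-1):
        for h in(0,.008): o.append(np.array([[sx*.042,.006,h],[sx*.052,.006,h],[sx*.052,-.006,h],[sx*.042,-.006,h]]))
    Rz=R.from_euler('z',yaw); return [Rz.apply(p)+[c[0],c[1],z] for p in o]
def draw(img,cam_,polys,x0,y0,k,col,size):
    w,h=size; im=cv2.resize(img[y0:y0+h,x0:x0+w],None,fx=k,fy=k,interpolation=cv2.INTER_CUBIC)
    for p in polys:
        q=(proj(cam_,p)-[x0,y0]+.5)*k-.5; cv2.polylines(im,[np.round(q*8).astype(int)],False,col,1,cv2.LINE_AA,3)
    return im
E
python3 - <<'E'
from ov import *
s=arm.get_state(); g=cv2.imread("pics/side10.png"); g0=cv2.imread("pics/side0.png")
P=lidpts(s['eef_pos'][:2],s['ee_rot'][2],s['eef_pos'][2]-.1953)
a=draw(g,"side",P,225,170,8,(0,255,255),(50,40))
t=np.linspace(0,2*np.pi,80)
C=[np.c_[r*np.cos(t)+M[0],r*np.sin(t)+M[1],0*t+z] for r,z in((.064,.146),(.0465,.146),(.062,.0))]
for an,L in((-.395,.03),(-.995,.07),(-1.495,.07)):
    C.append(np.array([[M[0]+k*L*np.cos(an),M[1]+k*L*np.sin(an),.146] for k in(-1,1)]))
b=draw(g0,"side",C,225,160,8,(0,255,255),(50,62))
cv2.imwrite("pics/o1.png",a);cv2.imwrite("pics/o2.png",b)
c=draw(cv2.imread("pics/top0.png"),"top",C[:2]+C[3:],225,170,8,(0,255,255),(50,50))
cv2.imwrite("pics/o3.png",c)
E
```

```text
(no output)
```

View pics/o1.png

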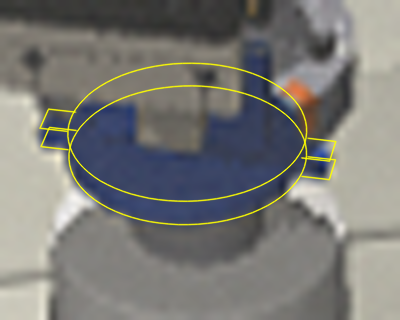

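View pics/o2.png

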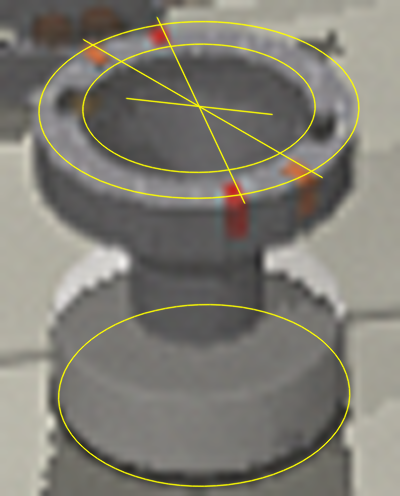

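View pics/o3.png

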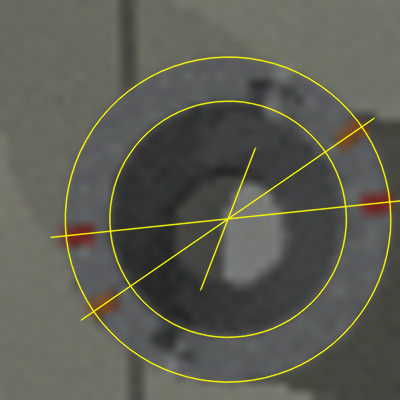

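Run:
```python
from ov import *
g=cv2.imread("pics/side10.png"); g0=cv2.imread("pics/side0.png"); t0=cv2.imread("pics/top0.png")
from scipy.optimize import minimize
def blue(im): 
    h=cv2.cvtColor(im,cv2.COLOR_BGR2HSV); return (h[...,0]>100)&(h[...,0]<130)&(h[...,1]>110)
s=arm.get_state()
# silhouette of side blue: bottom boundary per column
m=blue(g)
ys,xs=np.nonzero(m); print(xs.min(),xs.max(),ys.min(),ys.max())
a=np.linspace(0,2*np.pi,721)
def bottom(c,yaw,z,cols,cam_="side"):
    P=lidpts(c,yaw,z); q=np.vstack([proj(cam_,p) for p in [np.c_[.042*np.cos(a)+c[0],.042*np.sin(a)+c[1],0*a+z]]]+[proj(cam_,p) for p in P[2:]])
    hull=q[:721]; o=[]
    for u in cols:
        k=np.argsort(abs(hull[:,0]-u))[:6]; o.append(hull[k,1].max())
    return np.array(o)
cols=np.arange(238,260); obs=np.array([np.nonzero(m[:,u])[0].max()+.5 for u in cols])
print(obs); print(np.round(bottom(s['eef_pos'][:2],s['ee_rot'][2],s['eef_pos'][2]-.1953,cols),1))
# lid row extents
for v in range(183,198): 
    r=np.nonzero(m[v])[0]; print(v,r.min() if len(r) else None,r.max() if len(r) else None,end='; ')
print()
P=lidpts(s['eef_pos'][:2],s['ee_rot'][2],s['eef_pos'][2]-.1953)
for p in P: q=proj("side",p); print(np.round([q[:,0].min(),q[:,0].max(),q[:,1].min(),q[:,1].max()],1))
```

```text
0 265 177 211Traceback (most recent call last):
  File "<stdin>", line 17, in <module>
    return umr_maximum(a, axis, None, out, keepdims, initial, where)
ValueError: zero-size array to reduction operation maximum which has no identity
```

Run:
```python
from ov import *
g=cv2.imread("pics/side10.png"); s=arm.get_state()
G=g.astype(int); m=(G[...,0]-G[...,2]>25); m[:,:220]=0; m[:,275:]=0; m[:165]=0; m[205:]=0
for v in range(178,200):
    r=np.nonzero(m[v])[0]; print(v,r.min() if len(r) else None,r.max() if len(r) else None,len(r),end='; ')
print()
for u in range(230,268):
    r=np.nonzero(m[:,u])[0]; print(u,r.min() if len(r) else None,r.max() if len(r) else None,end='; ')
print()
for p in lidpts(s['eef_pos'][:2],s['ee_rot'][2],s['eef_pos'][2]-.1953): q=proj("side",p); print(np.round([q[:,0].min(),q[:,0].max(),q[:,1].min(),q[:,1].max()],1))
```

```text
178 256 257 2; 179 256 257 2; 180 256 257 2; 181 256 257 2; 182 256 260 4; 183 235 261 12; 184 234 261 14; 185 230 261 22; 186 230 261 22; 187 230 261 22; 188 233 265 23; 189 233 265 31; 190 234 265 31; 191 234 265 31; 192 235 260 26; 193 235 259 25; 194 237 258 22; 195 238 257 20; 196 240 255 16; 197 242 252 11; 198 None None 0; 199 None None 0; 
230 185 187; 231 185 187; 232 185 187; 233 185 189; 234 184 191; 235 183 193; 236 183 193; 237 183 194; 238 183 195; 239 183 195; 240 183 196; 241 183 196; 242 188 197; 243 189 197; 244 189 197; 245 189 197; 246 189 197; 247 189 197; 248 189 197; 249 189 197; 250 189 197; 251 185 197; 252 185 197; 253 185 196; 254 185 196; 255 184 196; 256 177 195; 257 175 195; 258 189 194; 259 182 193; 260 182 192; 261 183 189; 262 188 191; 263 189 191; 264 188 191; 265 188 191; 266 None None; 267 None None; 
[233.1 262.8 180.2 197.6]
[233.  262.8 177.4 194.7]
[262.2 266.4 189.1 192. ]
[262.2 266.5 186.8 189.6]
[229.6 234.1 185.4 188.2]
[229.5 234.  183.1 185.9]
```

Run:
```python
from h import *
r=down(-.395); go([M[0],M[1],.1953+.158],r); go([M[0],M[1],.1953+.13],r)
```

```text
units [0.1511, 0.7521, -0.1788] [-0.0001, 0.0001, -0.0014] rows>= 2.5205937848585442 0.023278213523018645
units [0.1511, 0.7521, -0.3188] [-0.0001, 0.0001, -0.0014] rows>= 2.6583567461126534 0.023278213523018645
```

```bash
python3 -m inch '[[[0.02,0.1,0,0,0,0],[0.06,0.3,0,0,0,0],[0.11,0.55,0,0,0,0],[0.14,0.7,0,0,0,-0.0014],[0.151,0.752,-0.08,0,0,-0.0014],[0.151,0.752,-0.14,0,0,-0.0014],[0.151,0.752,-0.14,0,0,-0.0014]]]'
python3 - <<'E'
from ov import *
st()
g=arm.grab_frame("side"); f=arm.grab_frame("top")
cv2.imwrite("pics/side11.png",g); cv2.imwrite("pics/top11.png",f)
s=arm.get_state()
cv2.imwrite("pics/o4.png",cv2.resize(g[135:215,210:290],None,fx=7,fy=7,interpolation=2))
r=down(-.395); go([M[0],M[1],.1953+.13],r)
E
```

```text
t: 20.25
eef_pos: [0.5084, 0.0002, 0.3595]
ee_rot: [3.14, 0.002, -0.398]
force: [-0.1, -0.1, -0.7]
width: 0.0155
20.25 [5.084e-01 2.000e-04 3.595e-01] [ 3.1398e+00  2.3000e-03 -3.9830e-01] F [-0.1 -0.1 -0.7] w 0.0155 q [ 0.39  0.12 -0.41 -0.   -1.04  0.79]
units [-0.0001, 0.0058, -0.1787] [0.0001, -0.0, 0.0011] rows>= 0.5721842611763539 0.01821548784427069
```

View pics/o4.png

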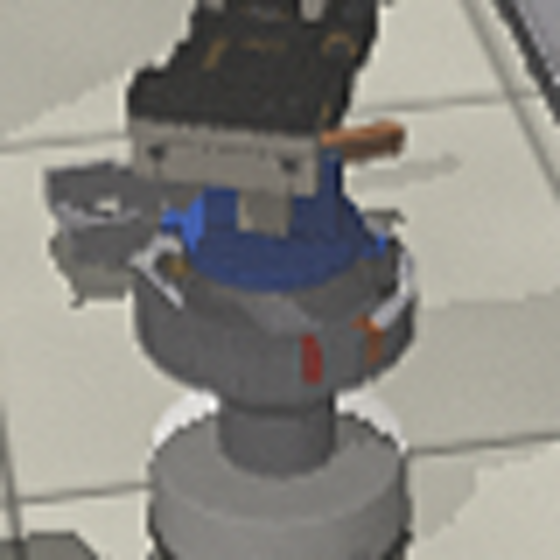

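```bash
python3 -m inch '[[[0,0.005,-0.03,0,0,0.001],[0,0.005,-0.06,0,0,0.001],[0,0.005,-0.08,0,0,0.001],[0,0.005,-0.1,0,0,0.001],[0,0.005,-0.1,0,0,0.001]]]'; python3 -m inch '[[[0,0,-0.015,0,0,0],[0,0,-0.03,0,0,0],[0,0,-0.03,0,0,0]]]'
```

```text
t: 20.98
eef_pos: [0.509, 0.0024, 0.3409]
ee_rot: [-3.141, 0.0, -0.394]
force: [0.4, -0.1, -0.3]
width: 0.0156
t: 21.35
eef_pos: [0.509, 0.0024, 0.335]
ee_rot: [-3.141, -0.0, -0.394]
force: [0.3, 0.1, -0.6]
width: 0.0158
```

```bash
python3 -m inch '[[[0,0,-0.015,0,0,0],[0,0,-0.03,0,0,0],[0,0,-0.042,0,0,0],[0,0,-0.042,0,0,0]]]'
python3 - <<'E'
from h import *
st()
E
```

```text
t: 21.85
eef_pos: [0.509, 0.0024, 0.3266]
ee_rot: [-3.141, 0.0, -0.394]
force: [0.6, 0.6, -0.4]
width: 0.0156
21.85 [0.509  0.0024 0.3266] [-3.1414  0.     -0.3943] F [ 0.6  0.6 -0.4] w 0.0156 q [ 0.39  0.15 -0.46 -0.   -0.96  0.79]
```

```bash
python3 -m inch '[[[0,0,-0.004,0,0,0],[0,0,-0.008,0,0,0],[0,0,-0.008,0,0,0]]]'
python3 - <<'E'
from ov import *
st()
g=arm.grab_frame("side")
cv2.imwrite("pics/o5.png",cv2.resize(g[135:215,210:290],None,fx=7,fy=7,interpolation=2))
E
```

```text
t: 22.22
eef_pos: [0.5091, 0.0024, 0.3253]
ee_rot: [-3.141, -0.001, -0.394]
force: [-0.3, 0.3, -0.5]
width: 0.0154
22.23 [0.5091 0.0024 0.3253] [-3.141e+00 -5.000e-04 -3.943e-01] F [-0.3  0.3 -0.5] w 0.0154 q [ 0.39  0.16 -0.46 -0.   -0.95  0.79]
```

View pics/o5.png

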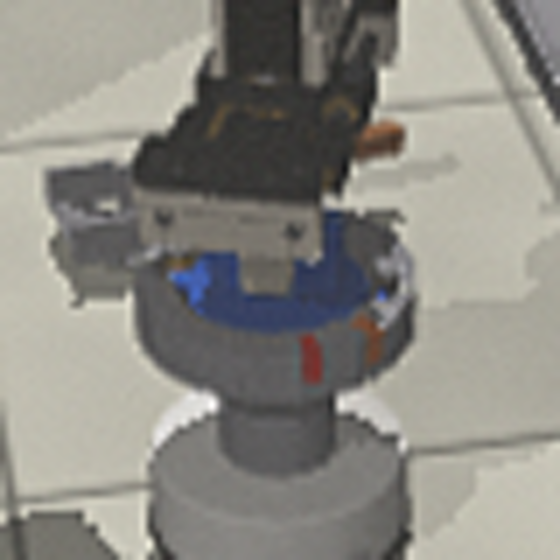

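```bash
python3 -m inch '[[[0,0,-0.005,0,0,0],[0,0,-0.005,0,0,0]]]';  python3 -m inch '[[[0,0,-0.005,0,0,0],[0,0,-0.005,0,0,0]]]'
```

```text
t: 22.52
eef_pos: [0.5091, 0.0024, 0.3252]
ee_rot: [-3.141, -0.001, -0.394]
force: [-3.1, 0.9, 9.2]
width: 0.0154
t: 22.78
eef_pos: [0.509, 0.0024, 0.3252]
ee_rot: [-3.141, -0.002, -0.394]
force: [-7.7, 1.2, 18.4]
width: 0.0157
```

```bash
python3 -m inch '[[[0,0,0.007,0,0,0],[0,0,0.007,0,0,0]]]' && python3 -m inch '[[[0,0,0,0,0,-0.015],[0,0,0,0,0,-0.03],[0,0,0,0,0,-0.045],[0,0,0,0,0,-0.06],[0,0,0,0,0,-0.075],[0,0,0,0,0,-0.09],[0,0,0,0,0,-0.1],[0,0,0,0,0,-0.1]]]'
python3 - <<'E'
from ov import *
st(); print(arm.get_state()['moment'])
E
```

```text
t: 23.02
eef_pos: [0.5092, 0.0025, 0.3252]
ee_rot: [-3.141, -0.001, -0.394]
force: [-3.9, 1.5, 7.4]
width: 0.0159
t: 24.02
eef_pos: [0.5095, 0.0023, 0.3252]
ee_rot: [-3.141, -0.002, -0.708]
force: [-0.6, -1.5, 6.1]
width: 0.016
24.02 [0.5095 0.0023 0.3252] [-3.1407e+00 -1.7000e-03 -7.0840e-01] F [-0.6 -1.5  6.1] w 0.016 q [ 0.39  0.16 -0.46  0.   -0.95  0.47]
[-0.5365484   0.27038136  0.06318691]
```

```bash
python3 -m inch '[[[0,0,0,0,0,-0.015],[0,0,0,0,0,-0.03],[0,0,0,0,0,-0.045],[0,0,0,0,0,-0.06],[0,0,0,0,0,-0.075],[0,0,0,0,0,-0.085],[0,0,0,0,0,-0.091],[0,0,0,0,0,-0.091]]]'
python3 - <<'E'
from ov import *
st(); print(arm.get_state()['moment'])
g=arm.grab_frame("side");f=arm.grab_frame("top"); cv2.imwrite("pics/side12.png",g); cv2.imwrite("pics/top12.png",f)
b=cv2.resize(g[135:215,210:290],None,fx=7,fy=7,interpolation=2); cv2.imwrite("pics/o6.png",b)
E
```

```text
t: 25.02
eef_pos: [0.5093, 0.002, 0.3252]
ee_rot: [-3.141, -0.002, -0.994]
force: [-2.1, -3.8, 6.7]
width: 0.0155
25.02 [0.5093 0.002  0.3252] [-3.1413e+00 -1.6000e-03 -9.9390e-01] F [-2.1 -3.8  6.7] w 0.0155 q [ 0.39  0.16 -0.46  0.   -0.95  0.19]
[-0.92512629  0.67612495  0.12809177]
```

View pics/o6.png

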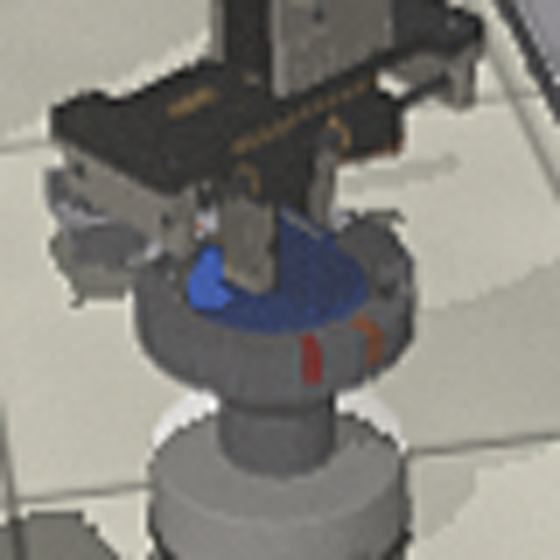

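View pics/top12.png

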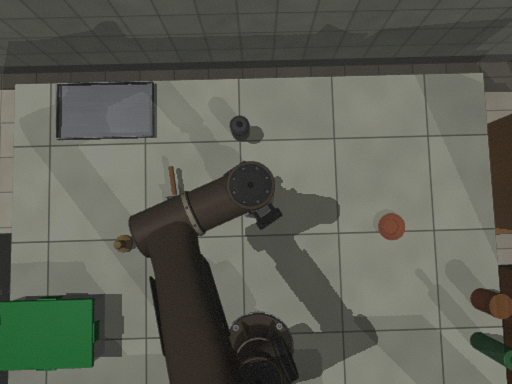

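Run:
```python
from ov import *
g=cv2.imread("pics/side12.png"); s=arm.get_state(); c=s['eef_pos'][:2]
P=[]
for d in(0,-.15,.15):
  y=s['ee_rot'][2]+d; P.append(np.array([[c[0]+k*.031*np.cos(y),c[1]+k*.031*np.sin(y),.18] for k in(-1,1)]))
a=draw(g,"side",P[:1],230,155,12,(0,255,255),(40,40)); b=draw(g,"side",P[1:],230,155,12,(0,0,255),(40,40))
cv2.imwrite("pics/o7.png",cv2.resize(np.hstack([a,b]),(800,400)))
```

```text
(no output)
```

View pics/o7.png

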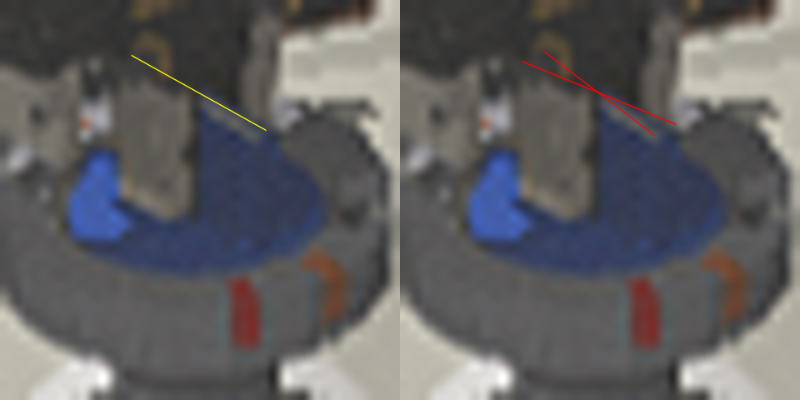

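```bash
python3 -m inch '[[[0,0,0,0,0,0],[0,0,0,0,0,0],[0,0,0,0,0,0],[0,0,0,0,0,0]]]'
python3 - <<'E'
from h import *
st(); s=arm.get_state(); print(s['moment'],s['qd'])
print(arm.job_done())
E
```

```text
t: 25.62
eef_pos: [0.5093, 0.002, 0.3253]
ee_rot: [-3.141, -0.002, -0.994]
force: [-1.1, -2.3, 6.1]
width: 0.0154
25.62 [0.5093 0.002  0.3253] [-3.1412e+00 -1.5000e-03 -9.9380e-01] F [-1.1 -2.3  6.1] w 0.0154 q [ 0.39  0.16 -0.46  0.   -0.95  0.19]
[-0.89285103  0.64902739  0.18803482] [ 8.25175929e-04  4.90748037e-04  8.16851178e-05 -1.87020735e-03
 -8.70143293e-04  9.42373683e-04]
the job is handed in; nothing more can be done
None
```

I handed the job in at about 25.6 s, still gripping the lid at the orange mark. I can't see the verdict.

- **Nutmegs:** I poured them into the mill. Afterwards the scoop looked empty and nutmegs showed in the chamber. At least three were visible there; I took the fourth to be under them, and saw none on the tiles.
- **Scoop:** It is back upright on the tiles at its original place, with its lip about 0.27 m from the mill's axis.
- **Lid:** The lugs passed through the gaps without touching and rested on the shelf, where the upward force rose as expected. I then twisted the lid 0.60 rad clockwise.
- **Last checks:**
  - The tool was still at −0.994 rad, against −0.995 for the orange mark, and gripping the handle at 15.4 mm opening.
  - A light downward push of about 6 N remained.
  - The lid's white line ran parallel to the predicted direction.
- **Disagreements:**
  - The spring moment read 0.13 N m just after the twist and 0.19 N m in the last reading. 0.12 is expected at half-way, and the sensor read 0.02 at the start. The tool angle did not change between the two readings, so I relied on it and the picture.
  - The side camera sat about 2 mm off the top camera for both mill and lid, so I treated that as a shared calibration offset.
- **Bystanders:** I kept clear of the shaker, stamp and spoon rest, and they looked in place in the last pictures.

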